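Fit a U-bolt over a pipe post into its clamp plate

ROBOT

A 7-joint arm with a two-finger parallel gripper is mounted at the origin on the work surface. World frame = base frame: x ahead of the robot, y to its left, z up, the work surface at z = 0. Lengths are in m, angles in rad, forces in N, time in s.
With the tool pointing down it reaches from about 0.425 to 0.925 m from the base axis. Payload 6.8 kg.
Tool frame: the origin (TCP) lies at the very end of the fingers, on their centre line; the grasp point (between the pads) lies 19 mm behind it (bot.grasp_offset is the distance from the TCP to the grasp point, in m); z points along the fingers, y is the direction in which the jaws open and shut (so a half turn about z gives the same grasp; the last joint's range is limited). The gripper opens to 85 mm and grips with 20 to 120 N. Pads are 22 mm wide; open, the fingers measure 114 mm over their backs; the gripper's body (76 mm by 85 mm) begins 54 mm behind the grasp point. The pads swing forward as they close: fully open they stand 13 mm farther back than shut.
Start: joints at [1.214, 0.477, 0.022, 1.555, -0.011, 1.109, -0.083], TCP at [0.166, -0.654, 0.231] pointing down, gripper open.
Joint ranges: [-2.96, 2.96], [-0.34, 2.1], [-1.41, 1.46], [0.24, 2.44], [-1.37, 4.51], [0.17, 1.92], [-2.96, 2.96]. Speed limits (rad/s): [2.39, 2.39, 3.14, 3.14, 3.14, 3.14, 3.14].

INTERFACE

Orientations are given as a unit quaternion [w, x, y, z].
In Python, from station import monitor, cams, bot, finder gives the robot as it stands.
- The arm moves only by the tool jog_arm, never from a script. Its argument "plan" is a list of rows, each an object of numbers: "x", "y", "z": the shift along the tool's x, y, z as a fraction of full scale; "wx", "wy", "wz": the turn, a rotation vector about the tool's x, y, z as a fraction of full scale. A call has 1 to 12 rows; each row is the pose to reach, as a shift and turn from the pose measured when the call began, along the tool's axes at that moment, turning the shorter way round; what a row does not reach only later rows make up. Full scale, the value 1, is 20 cm for a shift and 180 degrees for a turn. A row lasts 1/12 s, in which the tool goes at most 41.7 mm and 7.16 degrees, less where a joint would pass 70% of its speed; a pose out of reach is approached as far as the arm can. A call with a number of a shift or a turn outside -1 to 1 is refused whole. A call with a gripper value outside its range is refused whole. "hand" is the opening, from -1 (shut) to 1 (fully open), set as the call begins (left out, the last holds). The fingers move at their own pace and stop on an object; "grip_force" is the grip in N (left out, the last holds). Time passes only in rows, so rows that repeat a pose let the fingers close. It gives the time, the measured TCP pose, the force and the opening at its end, in the units of the state.
- monitor.get_obs(): the state, without advancing time (a new reading comes with each control period).
- cams.read_camera(name): name is "scene" or "side" or "wrist"; returns the picture (420x560x3 uint8, red, green, blue); there is no depth.
- cams.get_calibration(name): a dict with "fx", "fy", "cx", "cy" (pixels), "extrinsics" (4x4, takes a point from world to camera coordinates). Camera axes: x right, y down, z forward; pixel columns grow to the right and rows downward; lengths in m; the calibration is good to about 2 mm. A picture is of the moment at which its call begins: read the wrist's pose just before it. get_calibration takes no time and is no camera call; for the wrist camera it gives the pose at the moment of the call.
- bot.hand_in(): hands the job in, once; it reports no verdict.
Trained networks look in the newest picture that a camera, given by its name, has taken for a name from the list of things; names that differ only in an ending like _2 or _b are one class to them, and where a whole thing is asked for, a point or a joint stands for the part that bears it (a point fixed in the world has none). Each returns a list of dicts, best first, with "confidence" (0 to 1); they miss things now and then, are a little off and sometimes report something else, mostly with a low value. They report only what shows in the picture. A call takes as long as a camera call. They do not tell look-alikes from the thing itself.
- finder.find_in(camera, target): "bbox" ([left, top, width, height] in pixels, round what is visible of it).
- finder.place_of(camera, target): "location" ([column, row] in pixels: a listed point, or the origin of a listed thing).
The state is a dict: "t": time; "q": joint angles; "joint_vel": joint speeds; "joint_torque": joint torques, N m; "eef_pos": TCP position; "tool_rot": TCP orientation; "contact_force": force on the tool from outside, world axes, zero at the start; "torque": the same for the moment, N m; "gripper_width": opening from 0.0 (shut) to 1.0 (fully open).
Only numpy, scipy, OpenCV 4.12 (cv2) and the standard library are available. Lean on these libraries where they do the work, as an engineer would, in place of code of your own. Each camera call takes 0.05 s, during which the arm holds its last target. There are 200 camera calls.

TASK

Take the larger U-bolt out of the wooden rack by its lug, pass it over the horizontal pipe post so that both legs go through the two holes of the clamp plate, and push it fully home until its bend rests on the pipe, then let go. The plate slides along the pipe and its holes must be found, by feel or by eye; do it gently, never pushing harder than about 40 N (4 kg), and leave the smaller U-bolt standing in the rack.

Things in the scene. Friction and masses are not known exactly. Their poses are not given: they have to be found in the camera images.
- ubolt_lug (a point): Centre of the grip lug of the larger steel U-bolt (loose, 0.2 kg), upright in the rack. Lug 34 (x) x 12 (y) x 44 (z) mm; grip it across y. z up, x from leg to leg. Bar 8 mm thick, legs 46 mm apart (centres), 38 mm free between, ends round. Leg ends 97 mm below this point, underside of the bend 27 mm below, lug's lower edge 22 mm below.
- small_ubolt_lug (a point): Centre of the lug (24 x 10 x 36 mm) of a smaller U-bolt, legs 30 mm apart, too narrow for the pipe; it stands in the rack's other well. Leave it there. Axes as for the larger one.
- rack: Fixed wooden block 180 (x) x 64 (y) x 60 (z) mm, origin at the centre of its underside. Two wells, 62 x 10 mm, 50 mm deep, 43 mm either side of the centre along x; one U-bolt stands in each (which is which varies), its x along the rack's x.
- stand: Fixed steel stand, base 100 (x) x 190 (y) mm, origin at the centre of its underside, z up. It carries the pipe post and the clamp plate. With the U-bolt fully home (bend on the pipe) the lug's centre is 119 mm above this origin; with the legs just touching the plate's top, 153 mm.
- post_top (a point): Top of the horizontal pipe post (34 mm diameter, 200 mm long, along the stand's y), at the middle of its length, 92 mm above the stand's origin; axes as the stand's.
- plate_level (a point): Fixed point of the stand, 56 mm above its origin, at the top of the clamp plate (100 x 96 x 8 mm). Two chamfered holes, 11 (x) x 10.5 mm (y), at x = -23 and +23 mm from it, both at one unmeasured y between +5 and +25 mm (towards the stand's +y): the plate slides stiffly along y (30 N moves it). Legs pressed on it with about 5 N and slid along y drop into the holes.
- catch_level (a point): Fixed point of the stand, 38 mm above its origin, level with two sprung catches under the plate, one beside each hole. The leg ends meet them about 17 mm below the plate's top; pushing on past them takes about 5 to 12 N, and their rubbing keeps the U-bolt from sinking by its own weight.
Not all that is in view belongs to the job. What is shaped like the part that bears ubolt_lug but orange is not meant.

How it is judged:
By the outcome, as a careful person would: the job done as asked, in the order asked, and still so for the second after the job is handed in, with the robot touching nothing.
It also fails if it takes over 67 s, if anything falls off the work surface, if the arm or the gripper's body presses on something with over 40 N, if the wrist force passes 120 N, or if a joint passes its speed limit or range.

## Working session

There is one attempt and no reset: what is moved stays moved. The work goes in short steps, Python scripts to look and compute and a tool call to move; the robot and the scene stay as the last step left them, time stands still between calls to the robot, and variables do not carry over. Pictures are saved under pics/ and viewed, about 8 in all and at most 12, crops included, and the job is handed in when it is done.

Besides the shell and the picture viewer there is one more tool, called after "Emit:" as name(argument=value, ...) on one line, values as JSON. jog_arm: Moves the arm, as the interface text tells. Shift numbers are shares of 20 cm and turn numbers shares of 180 degrees, none past 1 either way. Its arguments: {"type":"object","properties":{"plan":{"type":"array","items":{"type":"object","properties":{"x":{"type":"number","minimum":-1,"maximum":1},"y":{"type":"number","minimum":-1,"maximum":1},"z":{"type":"number","minimum":-1,"maximum":1},"wx":{"type":"number","minimum":-1,"maximum":1},"wy":{"type":"number","minimum":-1,"maximum":1},"wz":{"type":"number","minimum":-1,"maximum":1}}}},"hand":{"type":"number"},"grip_force":{"type":"number"}},"required":["plan"]}

```bash
mkdir -p pics; ls
cat > h.py <<'E'
import sys; sys.path.insert(0,'.')
from station import monitor,cams,bot,finder
import numpy as np,cv2
from scipy.spatial.transform import Rotation as R
def save(name,fn):
    im=cams.read_camera(name); cv2.imwrite('pics/'+fn,im[:,:,::-1]); return im
def ray(cal,px):
    E=np.array(cal['extrinsics']); d=np.array([(px[0]-cal['cx'])/cal['fx'],(px[1]-cal['cy'])/cal['fy'],1])
    d=E[:3,:3].T@d; return -E[:3,:3].T@E[:3,3], d
def at_z(cal,px,z):
    o,d=ray(cal,px); return o+d*(z-o[2])/d[2]
def tri(rays):
    A=np.zeros((3,3));b=np.zeros(3)
    for o,d in rays:
        d=d/np.linalg.norm(d);P=np.eye(3)-np.outer(d,d);A+=P;b+=P@o
    p=np.linalg.solve(A,b); return p,[float(np.linalg.norm(np.cross(p-o,d/np.linalg.norm(d)))) for o,d in rays]
def proj(cal,p):
    E=np.array(cal['extrinsics']);c=E[:3,:3]@p+E[:3,3];return np.array([cal['fx']*c[0]/c[2]+cal['cx'],cal['fy']*c[1]/c[2]+cal['cy']])
def tool():
    s=monitor.get_obs();q=s['tool_rot'];return s,R.from_quat([q[1],q[2],q[3],q[0]])
E
python3 - <<'E'
from h import *
np.set_printoptions(precision=4,suppress=True)
s,r=tool();print(s['t'],s['eef_pos'],r.as_matrix())
a=[save(n,n+'0.png') for n in ('scene','side')]
cv2.imwrite('pics/both.png',np.vstack([x[:,:,::-1] for x in a])[:, :]) 
for n in('scene','side'):
  for t in('ubolt_lug','small_ubolt_lug','rack','stand','post_top','plate_level'):
    print(n,t,[(np.round(d['location'],1),round(d['confidence'],2)) for d in finder.place_of(n,t)][:4])
E
```

```text
pics
0.0 [ 0.1661 -0.6536  0.2303] [[ 0.9692  0.2463 -0.0006]
 [ 0.2463 -0.9692  0.0018]
 [-0.0001 -0.0018 -1.    ]]
scene ubolt_lug [(array([395.9, 263. ]), 0.97), (array([337.9, 276.3]), 0.73)]
scene small_ubolt_lug [(array([306.4, 310.7]), 0.92)]
scene rack [(array([312.2, 333.1]), 0.81)]
scene stand [(array([247. , 209.4]), 0.88)]
scene post_top [(array([242.3, 177.5]), 0.85)]
scene plate_level [(array([244.8, 186.8]), 0.66)]
side ubolt_lug [(array([200.9, 264.4]), 0.82), (array([231.4, 308.7]), 0.74)]
side small_ubolt_lug [(array([163.3, 251.5]), 0.5)]
side rack [(array([188.4, 281.9]), 0.83)]
side stand [(array([333.4, 187.8]), 0.88)]
side post_top [(array([333.3, 162.6]), 0.6)]
side plate_level [(array([335.5, 173.2]), 0.79)]
```

View pics/scene0.png

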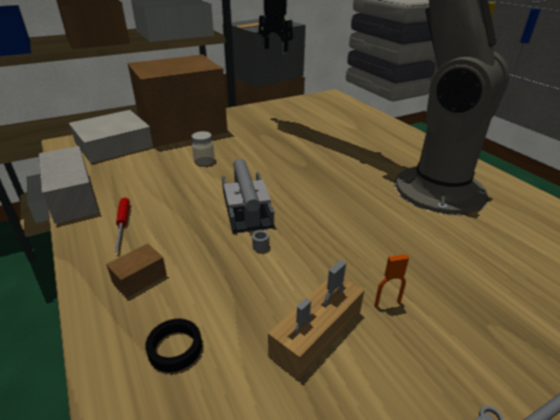

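View pics/side0.png

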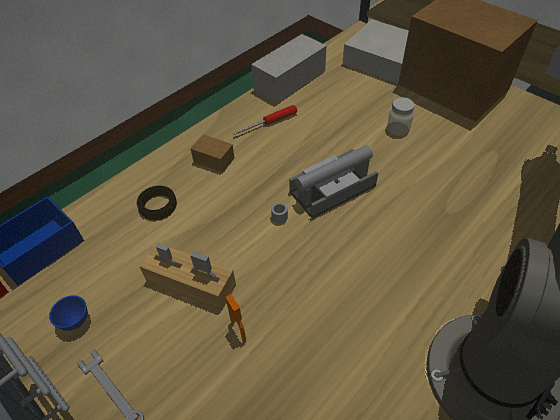

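Scene: larger lug at (338,276), small at (306,311), orange decoy at (396,263), stand near (247,205). Side: larger lug at (201,264), small at (163,252), stand at (335,185).

Run:
```python
from h import *
np.set_printoptions(precision=4,suppress=True)
c={n:cams.get_calibration(n) for n in('scene','side')}
P=dict(lug=((337.9,276.3),(200.9,264.4)),small=((306.4,310.7),(163.3,251.5)),rack=((312.2,333.1),(188.4,281.9)),stand=((247,209.4),(333.4,187.8)),post=((242.3,177.5),(333.3,162.6)),plate=((244.8,186.8),(335.5,173.2)))
for k,(a,b) in P.items():
  p,e=tri([ray(c['scene'],a),ray(c['side'],b)]);print(k,p,np.round(e,4))
print('rack z0',at_z(c['scene'],P['rack'][0],0),at_z(c['side'],P['rack'][1],0))
for n in c: print(n,ray(c[n],(280,210))[0])
print('stand z0',at_z(c['scene'],P['stand'][0],0),at_z(c['side'],P['stand'][1],0))
```

```text
lug [0.5124 0.2356 0.1049] [0.0009 0.0009]
small [0.5936 0.2659 0.0974] [0.0013 0.0013]
rack [0.5624 0.2479 0.0009] [0.002 0.002]
stand [ 0.504  -0.1614 -0.0026] [0.0033 0.0033]
post [ 0.5098 -0.1606  0.0883] [0.0016 0.0016]
plate [ 0.5025 -0.1632  0.0576] [0.0028 0.0028]
rack z0 [0.5622 0.2451 0.    ] [0.5618 0.2496 0.    ]
scene [0.8289 0.6063 0.5691]
side [0.0497 0.4773 0.865 ]
stand z0 [ 0.5056 -0.1528  0.    ] [ 0.5049 -0.1632  0.    ]
```

Run:
```python
from h import *
np.set_printoptions(precision=4,suppress=True)
s,r=tool();c=cams.get_calibration('wrist');E=np.array(c['extrinsics']);T=np.eye(4);T[:3,:3]=r.as_matrix();T[:3,3]=s['eef_pos']
print(np.linalg.inv(T)@np.linalg.inv(E),c['fx'],c['cx'],c['cy'])
def to(p):return r.inv().apply(np.array(p)-s['eef_pos'])/0.2
print(to([.44,-.18,.36]))
```

```text
[[ 0.0003 -0.9457 -0.3252  0.0837]
 [ 1.      0.0002  0.0004  0.0007]
 [-0.0003 -0.3252  0.9457 -0.1423]
 [ 0.      0.      0.      1.    ]] 333.0368494340782 279.14754026798477 205.38837885817767
[ 1.9105 -1.9612 -0.6433]
```

Emit:
jog_arm(plan=[{"x": 1, "y": -1, "z": -0.35}, {"x": 1, "y": -1, "z": -0.35}, {"x": 1, "y": -1, "z": -0.35}, {"x": 1, "y": -1, "z": -0.35}, {"x": 1, "y": -1, "z": -0.35}, {"x": 1, "y": -1, "z": -0.35}, {"x": 1, "y": -1, "z": -0.35}, {"x": 1, "y": -1, "z": -0.35}], hand=1)

```text
invalid input at $.plan[0]: expected keys x, y, z, wx, wy, wz
```

Emit:
jog_arm(plan=[{"x": 1, "y": -0.9}, {"x": 1, "y": -0.9}, {"x": 1, "y": -0.9}, {"x": 1, "y": -0.9}, {"x": 1, "y": -0.9}, {"x": 1, "y": -0.9}, {"x": 1, "y": -0.9}, {"x": 1, "y": -0.9}, {"x": 1, "y": -0.9}, {"x": 1, "y": -0.9}])

```text
invalid input at $.plan[0]: expected keys x, y, z, wx, wy, wz
```

Run:
```python
from h import *
np.set_printoptions(precision=4,suppress=True)
s,r=tool();print(s['t'],s['eef_pos'],s['q']);save('wrist','w1.png')
for t in('stand','post_top','plate_level'):
    print(t,[(np.round(d['location'],1),round(d['confidence'],2)) for d in finder.place_of('wrist',t)][:4])
c=cams.get_calibration('wrist')
for p in([.5098,-.1606,.092],[.504,-.162,0]):print(proj(c,np.array(p)))
import json;json.dump({k:np.array(v).tolist() for k,v in c.items()},open('w1.json','w'))
```

```text
0.7 [ 0.1662 -0.6542  0.2314] [ 1.2139  0.4769  0.0224  1.5554 -0.0115  1.1093 -0.0831]
stand []
post_top []
plate_level []
[-623.1078 -806.1033]
[-281.1678 -457.0515]
```

View pics/w1.png

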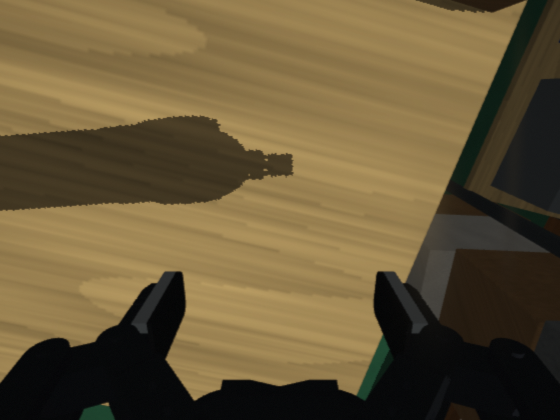

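All six keys are required; the arm did not move. The picture shows only the floor and the fingers.

Emit:
jog_arm(plan=[{"x": 1, "y": -1, "z": -0.35, "wx": 0, "wy": 0, "wz": 0}, {"x": 1, "y": -1, "z": -0.35, "wx": 0, "wy": 0, "wz": 0}, {"x": 1, "y": -1, "z": -0.35, "wx": 0, "wy": 0, "wz": 0}, {"x": 1, "y": -1, "z": -0.35, "wx": 0, "wy": 0, "wz": 0}, {"x": 1, "y": -1, "z": -0.35, "wx": 0, "wy": 0, "wz": 0}, {"x": 1, "y": -1, "z": -0.35, "wx": 0, "wy": 0, "wz": 0}, {"x": 1, "y": -1, "z": -0.35, "wx": 0, "wy": 0, "wz": 0}, {"x": 1, "y": -1, "z": -0.35, "wx": 0, "wy": 0, "wz": 0}, {"x": 1, "y": -1, "z": -0.35, "wx": 0, "wy": 0, "wz": 0}], hand=1)

```text
t: 1.65
eef_pos: [0.3128, -0.4095, 0.3025]
tool_rot: [0.001, 0.992, 0.127, 0.001]
contact_force: [-0.5, -1.2, -0.3]
gripper_width: 0.999
```

Emit:
jog_arm(plan=[{"x": 1, "y": -0.9, "z": 0, "wx": 0, "wy": 0, "wz": 0}, {"x": 1, "y": -0.9, "z": 0, "wx": 0, "wy": 0, "wz": 0}, {"x": 1, "y": -0.9, "z": 0, "wx": 0, "wy": 0, "wz": 0}, {"x": 1, "y": -0.9, "z": 0, "wx": 0, "wy": 0, "wz": 0}, {"x": 1, "y": -0.9, "z": 0, "wx": 0, "wy": 0, "wz": 0}, {"x": 1, "y": -0.9, "z": 0, "wx": 0, "wy": 0, "wz": 0}, {"x": 1, "y": -0.9, "z": 0, "wx": 0, "wy": 0, "wz": 0}, {"x": 1, "y": -0.9, "z": 0, "wx": 0, "wy": 0, "wz": 0}, {"x": 1, "y": -0.9, "z": 0, "wx": 0, "wy": 0, "wz": 0}, {"x": 1, "y": -0.9, "z": 0, "wx": 0, "wy": 0, "wz": 0}])

```text
t: 2.48
eef_pos: [0.4603, -0.1871, 0.3019]
tool_rot: [0.001, 0.992, 0.125, 0.0]
contact_force: [0.0, -0.8, -0.8]
gripper_width: 1.001
```

Run:
```python
from h import *
np.set_printoptions(precision=4,suppress=True)
s,r=tool();print(s['t'],s['eef_pos'],s['q']);save('wrist','w2.png')
for t in('stand','post_top','plate_level'):
    print(t,[(np.round(d['location'],1),round(d['confidence'],2)) for d in finder.place_of('wrist',t)][:4])
c=cams.get_calibration('wrist')
for p in([.5098,-.1606,.092],[.504,-.162,0]):print(proj(c,np.array(p)))
import json;json.dump({k:np.array(v).tolist() for k,v in c.items()},open('w2.json','w'))
```

```text
2.4833 [ 0.4603 -0.1871  0.3019] [ 0.5559  0.1355 -0.3263  1.865   0.0494  1.1476 -1.1076]
stand [(array([264.5, 117.7]), 0.86)]
post_top [(array([268.5, 120.5]), 0.84), (array([265. , 122.5]), 0.48)]
plate_level [(array([266.5, 118.2]), 0.67)]
[265.384  121.2619]
[267.9807 119.9379]
```

View pics/w2.png

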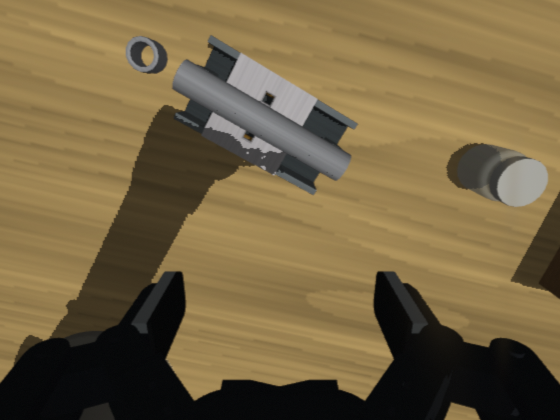

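The pipe runs from (182,76) to (344,166); both holes show, at (269,98) and (250,136).

Run:
```python
from h import *
import json
np.set_printoptions(precision=4,suppress=True)
c=json.load(open('w2.json'))
h1,h2=[at_z(c,p,.056) for p in((269,98),(250,136))]
print(h1,h2,np.linalg.norm(h1-h2),(h1+h2)/2,np.degrees(np.arctan2(*(h1-h2)[1::-1])))
a,b=[at_z(c,p,.078) for p in((182,77),(343,165))]
print('pipe',a,b,np.linalg.norm(a-b),(a+b)/2,np.degrees(np.arctan2(*(b-a)[1::-1])))
for p,z in(((268.5,120.5),.092),((264.5,117.7),0),((266.5,118.2),.056)):print(at_z(c,p,z))
im=cv2.imread('pics/w2.png');cv2.imwrite('pics/w2c.png',cv2.resize(im[30:200,160:370],None,fx=3.5,fy=3.5,interpolation=cv2.INTER_CUBIC))
s,r=tool();print(r.inv().apply(np.array([.53,.243,.30])-s['eef_pos'])/.2)
```

```text
[ 0.532 -0.158  0.056] [ 0.4861 -0.1468  0.056 ] 0.047234222250541275 [ 0.5091 -0.1524  0.056 ] -13.75133062863249
pipe [ 0.5303 -0.067   0.078 ] [ 0.4839 -0.2556  0.078 ] 0.19429275000883614 [ 0.5071 -0.1613  0.078 ] -103.81313632383397
[ 0.5113 -0.1635  0.092 ]
[ 0.5056 -0.157   0.    ]
[ 0.5102 -0.1605  0.056 ]
[ 0.8705 -1.9941  0.0081]
```

View pics/w2c.png

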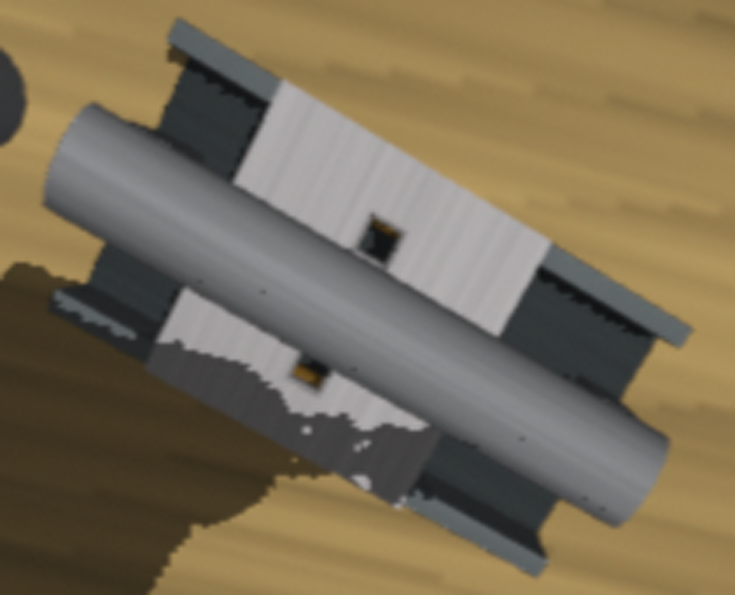

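Holes' midpoint is about (0.509, −0.1525), 9 mm towards the stand's +y, with the stand's x at about −13.8°, which agrees with the given range. Next, above the larger lug.

Emit:
jog_arm(plan=[{"x": 0.39, "y": -1, "z": 0, "wx": 0, "wy": 0, "wz": -0.034}, {"x": 0.39, "y": -1, "z": 0, "wx": 0, "wy": 0, "wz": -0.034}, {"x": 0.39, "y": -1, "z": 0, "wx": 0, "wy": 0, "wz": -0.034}, {"x": 0.39, "y": -1, "z": 0, "wx": 0, "wy": 0, "wz": -0.034}, {"x": 0.39, "y": -1, "z": 0, "wx": 0, "wy": 0, "wz": -0.034}, {"x": 0.39, "y": -1, "z": 0, "wx": 0, "wy": 0, "wz": -0.034}, {"x": 0.39, "y": -1, "z": 0, "wx": 0, "wy": 0, "wz": -0.034}, {"x": 0.39, "y": -1, "z": 0, "wx": 0, "wy": 0, "wz": -0.034}])

```text
t: 3.35
eef_pos: [0.4862, 0.0254, 0.3018]
tool_rot: [0.001, 0.984, 0.178, 0.0]
contact_force: [-1.0, 0.4, 0.2]
gripper_width: 1.002
```

Emit:
jog_arm(plan=[{"x": 0.5, "y": -0.97, "z": 0.2, "wx": 0, "wy": 0, "wz": 0}, {"x": 0.5, "y": -0.97, "z": 0.2, "wx": 0, "wy": 0, "wz": 0}, {"x": 0.5, "y": -0.97, "z": 0.2, "wx": 0, "wy": 0, "wz": 0}, {"x": 0.5, "y": -0.97, "z": 0.2, "wx": 0, "wy": 0, "wz": 0}, {"x": 0.5, "y": -0.97, "z": 0.2, "wx": 0, "wy": 0, "wz": 0}, {"x": 0.5, "y": -0.97, "z": 0.2, "wx": 0, "wy": 0, "wz": 0}, {"x": 0.5, "y": -0.97, "z": 0.2, "wx": 0, "wy": 0, "wz": 0}, {"x": 0.5, "y": -0.97, "z": 0.2, "wx": 0, "wy": 0, "wz": 0}])

```text
t: 4.02
eef_pos: [0.5128, 0.2401, 0.2607]
tool_rot: [0.002, 0.984, 0.177, -0.0]
contact_force: [0.1, -0.7, -0.5]
gripper_width: 1.001
```

Run:
```python
from h import *
np.set_printoptions(precision=4,suppress=True)
s,r=tool();print(s['t'],s['eef_pos'],r.as_matrix(),s['q']);save('wrist','w3.png')
c=cams.get_calibration('wrist')
for t,z in(('ubolt_lug',.107),('small_ubolt_lug',.097),('rack',0)):
    print(t,[(np.round(d['location'],1),at_z(c,d['location'],z),round(d['confidence'],2)) for d in finder.place_of('wrist',t)][:4])
print(proj(c,np.array([.5124,.2356,.107])))
import json;json.dump({k:np.array(v).tolist() for k,v in c.items()},open('w3.json','w'))
```

```text
4.0167 [0.5128 0.2401 0.2607] [[ 0.9374  0.3481  0.0002]
 [ 0.3481 -0.9374 -0.0039]
 [-0.0012  0.0038 -1.    ]] [-0.0557  0.3346 -0.6168  1.7525  0.2158  1.1242 -1.9559]
ubolt_lug [(array([283. , 188.3]), array([0.5132, 0.2338, 0.107 ]), 0.61), (array([234.7, 275.2]), array([0.4105, 0.2477, 0.107 ]), 0.56)]
small_ubolt_lug [(array([291.2,  86.8]), array([0.5986, 0.258 , 0.097 ]), 0.73)]
rack [(array([286.3, 123.1]), array([0.5611, 0.2458, 0.    ]), 0.88)]
[280.8861 188.4321]
```

View pics/w3.png

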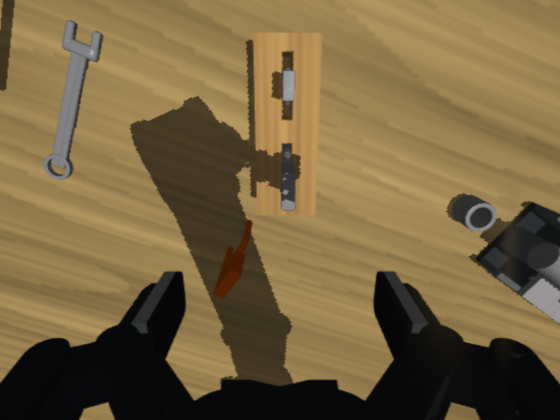

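Rack corners at about (254,33), (322,33), (315,215), (257,215); larger lug column around 288, orange decoy clear at (235,265).

Run:
```python
from h import *
import json
np.set_printoptions(precision=4,suppress=True)
c=json.load(open('w3.json'))
tl,tr,br,bl=[at_z(c,p,.06) for p in((254,33),(322,33),(315.5,215),(257,215))]
a=(tl+tr)/2;b=(bl+br)/2
print(np.linalg.norm(a-b),np.linalg.norm(tl-tr),np.linalg.norm(bl-br),(a+b)/2,np.degrees(np.arctan2(*(a-b)[1::-1])))
u=(a-b)/np.linalg.norm(a-b);print((a+b)/2-.043*u)
s,r=tool()
for p in([.5132,.2338,.107],):print(r.inv().apply(np.array(p)-s['eef_pos'])/.2)
im=cv2.imread('pics/w3.png');cv2.imwrite('pics/w3c.png',cv2.resize(im[25:225,230:340],None,fx=3,fy=3,interpolation=cv2.INTER_CUBIC))
```

```text
0.17991499445984005 0.06292616112833913 0.0644356054245656 [0.5578 0.2453 0.06  ] 20.178897729181337
[0.5174 0.2305 0.06  ]
[-0.0089  0.0236  0.7729]
```

View pics/w3c.png

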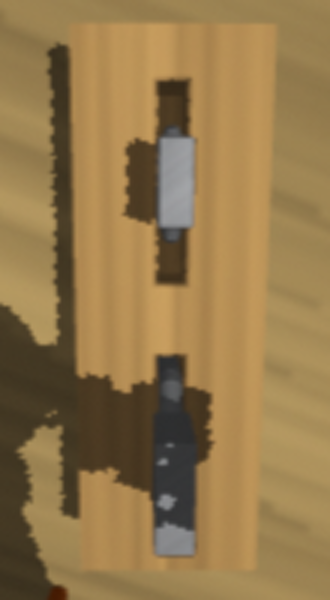

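Run:
```python
from h import *
import json
np.set_printoptions(precision=4,suppress=True)
c=json.load(open('w3.json'))
s,r=tool()
e=at_z(c,(288.3,25+555/3),.129);m=e+.017*np.array([.9386,.345,0]);print(e,m,r.inv().apply(m-s['eef_pos'])/.2)
print(at_z(c,(289,25+182/3),.117))
```

```text
[0.5021 0.2251 0.129 ] [0.5181 0.2309 0.129 ] [0.0092 0.0459 0.663 ]
[0.5984 0.2607 0.117 ]
```

Emit:
jog_arm(plan=[{"x": 0.01, "y": 0.045, "z": 0.5, "wx": 0, "wy": 0, "wz": 0}, {"x": 0.01, "y": 0.045, "z": 0.5, "wx": 0, "wy": 0, "wz": 0}, {"x": 0.01, "y": 0.045, "z": 0.5, "wx": 0, "wy": 0, "wz": 0}, {"x": 0.01, "y": 0.045, "z": 0.6, "wx": 0, "wy": 0, "wz": 0}, {"x": 0.01, "y": 0.045, "z": 0.7, "wx": 0, "wy": 0, "wz": 0}, {"x": 0.01, "y": 0.045, "z": 0.78, "wx": 0, "wy": 0, "wz": 0}, {"x": 0.01, "y": 0.045, "z": 0.86, "wx": 0, "wy": 0, "wz": 0}, {"x": 0.01, "y": 0.045, "z": 0.86, "wx": 0, "wy": 0, "wz": 0}, {"x": 0.01, "y": 0.045, "z": 0.86, "wx": 0, "wy": 0, "wz": 0}])

```text
t: 4.97
eef_pos: [0.5183, 0.2296, 0.0895]
tool_rot: [0.002, 0.985, 0.175, 0.0]
contact_force: [0.1, 0.5, 0.2]
gripper_width: 0.997
```

Emit:
jog_arm(plan=[{"x": 0, "y": 0, "z": 0, "wx": 0, "wy": 0, "wz": 0}, {"x": 0, "y": 0, "z": 0, "wx": 0, "wy": 0, "wz": 0}, {"x": 0, "y": 0, "z": 0, "wx": 0, "wy": 0, "wz": 0}, {"x": 0, "y": 0, "z": 0, "wx": 0, "wy": 0, "wz": 0}, {"x": 0, "y": 0, "z": 0, "wx": 0, "wy": 0, "wz": 0}, {"x": 0, "y": 0, "z": 0, "wx": 0, "wy": 0, "wz": 0}, {"x": 0, "y": 0, "z": 0, "wx": 0, "wy": 0, "wz": 0}, {"x": 0, "y": 0, "z": 0, "wx": 0, "wy": 0, "wz": 0}, {"x": 0, "y": 0, "z": 0, "wx": 0, "wy": 0, "wz": 0}, {"x": 0, "y": 0, "z": 0, "wx": 0, "wy": 0, "wz": 0}], hand=-1, grip_force=50)

```text
t: 5.8
eef_pos: [0.5179, 0.2314, 0.0899]
tool_rot: [0.001, 0.984, 0.176, 0.0]
contact_force: [-3.4, 4.3, 2.0]
gripper_width: 0.133
```

Emit:
jog_arm(plan=[{"x": 0, "y": 0, "z": -0.1, "wx": 0, "wy": 0, "wz": 0}, {"x": 0, "y": 0, "z": -0.2, "wx": 0, "wy": 0, "wz": 0}, {"x": 0, "y": 0, "z": -0.3, "wx": 0, "wy": 0, "wz": 0}, {"x": 0, "y": 0, "z": -0.4, "wx": 0, "wy": 0, "wz": 0}, {"x": 0, "y": 0, "z": -0.55, "wx": 0, "wy": 0, "wz": 0}, {"x": 0, "y": 0, "z": -0.7, "wx": 0, "wy": 0, "wz": 0}, {"x": 0, "y": 0, "z": -0.85, "wx": 0, "wy": 0, "wz": 0}, {"x": 0, "y": 0, "z": -0.85, "wx": 0, "wy": 0, "wz": 0}, {"x": 0, "y": 0, "z": -0.85, "wx": 0, "wy": 0, "wz": 0}])

```text
t: 6.55
eef_pos: [0.5186, 0.2313, 0.2611]
tool_rot: [0.002, 0.985, 0.175, 0.002]
contact_force: [0.7, -0.5, -2.8]
gripper_width: 0.129
```

Run:
```python
from h import *
np.set_printoptions(precision=4,suppress=True)
s,r=tool();print(s['t'],s['eef_pos'],s['contact_force'],s['gripper_width'],r.as_matrix()[:,0])
print(r.inv().apply(np.array([.509,-.1525,.26])-s['eef_pos'])/.2)
```

```text
6.55 [0.5186 0.2313 0.2611] [ 0.7271 -0.4581 -2.7557] 0.1287044048759655 [0.9386 0.3449 0.0026]
[-0.7068  1.7848  0.0103]
```

Emit:
jog_arm(plan=[{"x": -0.35, "y": 0.9, "z": 0, "wx": 0, "wy": 0, "wz": 0.189}, {"x": -0.35, "y": 0.9, "z": 0, "wx": 0, "wy": 0, "wz": 0.189}, {"x": -0.35, "y": 0.9, "z": 0, "wx": 0, "wy": 0, "wz": 0.189}, {"x": -0.35, "y": 0.9, "z": 0, "wx": 0, "wy": 0, "wz": 0.189}, {"x": -0.35, "y": 0.9, "z": 0, "wx": 0, "wy": 0, "wz": 0.189}, {"x": -0.35, "y": 0.9, "z": 0, "wx": 0, "wy": 0, "wz": 0.189}, {"x": -0.35, "y": 0.9, "z": 0, "wx": 0, "wy": 0, "wz": 0.189}, {"x": -0.35, "y": 0.9, "z": 0, "wx": 0, "wy": 0, "wz": 0.189}, {"x": -0.35, "y": 0.9, "z": 0, "wx": 0, "wy": 0, "wz": 0.189}])

```text
t: 7.3
eef_pos: [0.5144, 0.0396, 0.2607]
tool_rot: [0.001, 0.993, -0.119, 0.001]
contact_force: [-1.1, 1.1, -2.8]
gripper_width: 0.133
```

Run:
```python
from h import *
np.set_printoptions(precision=4,suppress=True)
s,r=tool();print(s['t'],s['eef_pos'],s['gripper_width'],r.as_matrix(),s['q'])
print(r.inv().apply(np.array([.509,-.1525,.26])-s['eef_pos'])/.2)
```

```text
7.3 [0.5144 0.0396 0.2607] 0.13294404059432632 [[ 0.9716 -0.2364  0.0021]
 [-0.2364 -0.9717 -0.0023]
 [ 0.0026  0.0017 -1.    ]] [ 0.1917  0.218  -0.4508  1.8736  0.1106  1.0722 -2.1122]
[0.2009 0.9395 0.0056]
```

Emit:
jog_arm(plan=[{"x": 0.2, "y": 0.94, "z": 0, "wx": 0, "wy": 0, "wz": 0}, {"x": 0.2, "y": 0.94, "z": 0, "wx": 0, "wy": 0, "wz": 0}, {"x": 0.2, "y": 0.94, "z": 0, "wx": 0, "wy": 0, "wz": 0}, {"x": 0.2, "y": 0.94, "z": 0, "wx": 0, "wy": 0, "wz": 0}, {"x": 0.2, "y": 0.94, "z": 0, "wx": 0, "wy": 0, "wz": 0}, {"x": 0.2, "y": 0.94, "z": 0, "wx": 0, "wy": 0, "wz": 0}, {"x": 0.2, "y": 0.94, "z": 0, "wx": 0, "wy": 0, "wz": 0}, {"x": 0.2, "y": 0.94, "z": 0, "wx": 0, "wy": 0, "wz": 0}])

```text
t: 7.97
eef_pos: [0.5091, -0.1506, 0.2607]
tool_rot: [0.001, 0.993, -0.118, 0.001]
contact_force: [0.5, 1.0, -1.9]
gripper_width: 0.133
```

Run:
```python
from h import *
import json
np.set_printoptions(precision=4,suppress=True)
s,r=tool();print(s['t'],s['eef_pos'],r.as_matrix()[:,0])
w=save('wrist','w4.png');c=cams.get_calibration('wrist')
json.dump({k:np.array(v).tolist() for k,v in c.items()},open('w4.json','w'))
print([(np.round(d['location'],1),round(d['confidence'],2)) for d in finder.place_of('wrist','ubolt_lug')])
a=save('scene','s4.png');b=save('side','d4.png')
cv2.imwrite('pics/m4.png',cv2.resize(np.hstack([w[60:420,150:410],a[110:290:,170:300].repeat(2,0).repeat(2,1)])[:,:,::-1],None,fx=1.53,fy=1.53,interpolation=cv2.INTER_CUBIC))
```

```text
7.9667 [ 0.5091 -0.1506  0.2607] [ 0.9723 -0.2336  0.0019]
[(array([277.2, 294.7]), 0.82)]
```

View pics/m4.png

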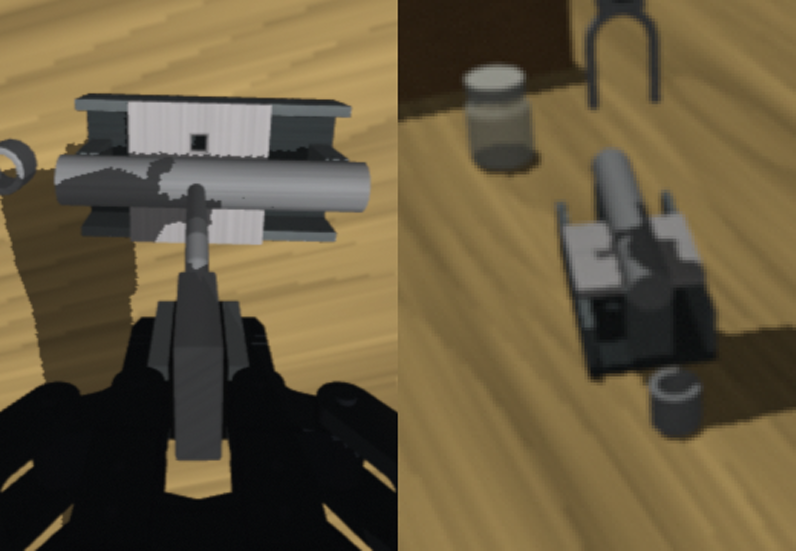

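Wrist view: +x leg tip at about (278.8,184), +x hole at (280,153), and the pipe tilted about 1.5° in the picture. The scene view shows the U-bolt hanging upright above the pipe.

Run:
```python
from h import *
import json
np.set_printoptions(precision=4,suppress=True)
c=json.load(open('w4.json'))
s,r=tool()
f=lambda x,y:(150+x/1.53,60+y/1.53)
L=lambda p:r.inv().apply(p-s['eef_pos'])*1000
im=cv2.imread('pics/w4.png')
# pipe edge fits: strong vertical gradients at columns away from the leg
g=cv2.cvtColor(im,cv2.COLOR_BGR2GRAY).astype(float)
print('hole',L(at_z(c,f(199,142),.056)))
a,b=L(at_z(c,f(60,179),.078)),L(at_z(c,f(365,187),.078));print('pipe',a,b,np.degrees(np.arctan2((b-a)[0],(b-a)[1])))
for e in(((80,96),(350,104)),((82,236),(335,241))):
  p,q=[L(at_z(c,f(*k),.04)) for k in e];print('base edge',np.degrees(np.arctan2((q-p)[0],(q-p)[1])),p,q)
print('leg tip',L(at_z(c,f(196,189),.182)))
z=cv2.resize(im[80:230,170:410],None,fx=3.3,fy=3.3,interpolation=cv2.INTER_CUBIC);cv2.imwrite('pics/w4c.png',z)
```

```text
hole [ 22.7418   1.044  205.1191]
pipe [  2.2429 -90.078  182.9394] [ -3.0399 110.4933 183.2105] -1.508767461605335
base edge -1.6083789459820168 [ 51.886  -81.6201 221.074 ] [ 46.6039 106.4941 221.3274]
base edge -1.1795660069971554 [-51.8007 -87.7294 220.8097] [-55.7697 105.0346 221.0729]
leg tip [23.8316 -0.6011 79.119 ]
```

View pics/w4c.png

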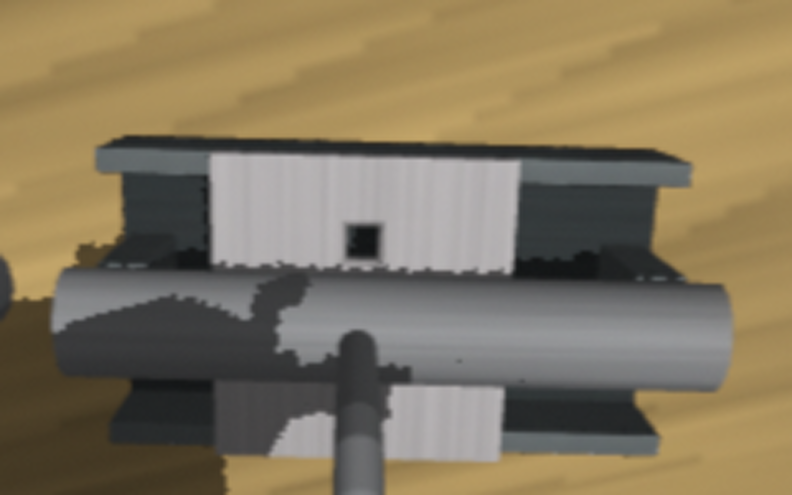

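Emit:
jog_arm(plan=[{"x": -0.004, "y": 0.005, "z": 0.1, "wx": 0, "wy": 0, "wz": 0.008}, {"x": -0.004, "y": 0.005, "z": 0.2, "wx": 0, "wy": 0, "wz": 0.008}, {"x": -0.004, "y": 0.005, "z": 0.3, "wx": 0, "wy": 0, "wz": 0.008}, {"x": -0.004, "y": 0.005, "z": 0.36, "wx": 0, "wy": 0, "wz": 0.008}, {"x": -0.004, "y": 0.005, "z": 0.36, "wx": 0, "wy": 0, "wz": 0.008}, {"x": -0.004, "y": 0.005, "z": 0.36, "wx": 0, "wy": 0, "wz": 0.008}, {"x": -0.004, "y": 0.005, "z": 0.36, "wx": 0, "wy": 0, "wz": 0.008}])

```text
t: 8.75
eef_pos: [0.5091, -0.1513, 0.1901]
tool_rot: [0.001, 0.992, -0.13, 0.002]
contact_force: [-0.4, -0.7, -1.9]
gripper_width: 0.132
```

Run:
```python
from h import *
import json
np.set_printoptions(precision=4,suppress=True)
s,r=tool();print(s['t'],s['eef_pos'],r.as_matrix(),s['contact_force'])
w=save('wrist','w5.png');c=cams.get_calibration('wrist')
json.dump({k:np.array(v).tolist() for k,v in c.items()},open('w5.json','w'))
cv2.imwrite('pics/w5c.png',cv2.resize(w[60:270,150:410,::-1],None,fx=3,fy=2.85,interpolation=cv2.INTER_CUBIC))
```

```text
8.75 [ 0.5091 -0.1513  0.1901] [[ 0.9664 -0.2568  0.0037]
 [-0.2568 -0.9665 -0.0022]
 [ 0.0041  0.0012 -1.    ]] [-0.3571 -0.7132 -1.9324]
```

View pics/w5c.png

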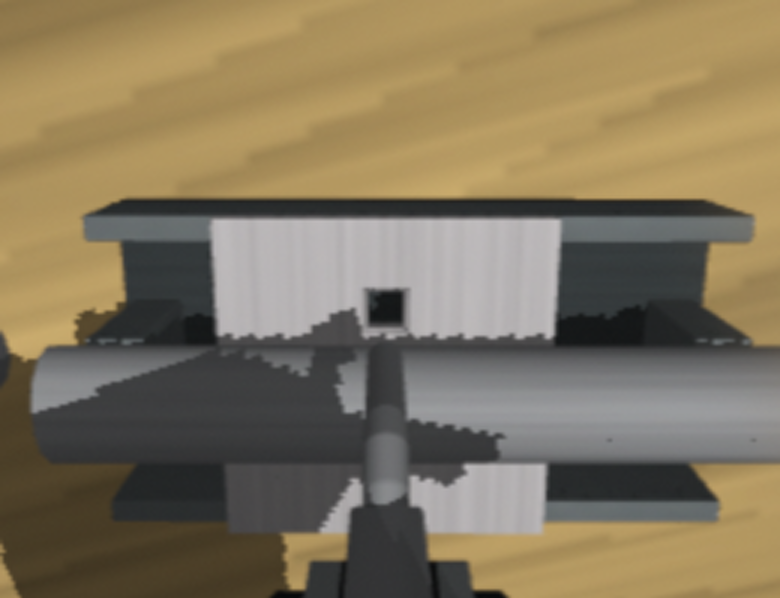

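Yaw now matches: the pipe is level in the picture, and the leg (column 278.7) lines up with the hole at (278.7,167.7).

Run:
```python
from h import *
import json
np.set_printoptions(precision=4,suppress=True)
c=json.load(open('w5.json'));s,r=tool()
f=lambda x,y:(150+x/3,60+y/2.85)
L=lambda p:r.inv().apply(p-s['eef_pos'])*1000
print('hole',L(at_z(c,f(386.5,307),.056)))
for y in(343,):print('tip',L(at_z(c,f(385.5,y+19),.1141)))
print('pipe edges/mid',L(at_z(c,f(300,404),.078)),L(at_z(c,f(560,404),.078)))
im=cv2.imread('pics/w5.png')
g=cv2.cvtColor(im,cv2.COLOR_BGR2GRAY)
print(g[172:192,278],g[175:192,300])
```

```text
hole [ 22.6758   0.5535 134.4056]
tip [22.1845  0.3608 76.3024]
pipe edges/mid [ -0.3207 -22.6573 112.271 ] [ -0.3345  47.1678 112.3555]
[ 31  56  90 142 140 121 115  77  64  60  60  60  60  59  59  60  59  59
  59  59] [179 179 165  89  74  72  65  69  78  87  93 101 106 112 115 120 125]
```

Emit:
jog_arm(plan=[{"x": 0.001, "y": 0.001, "z": 0.06, "wx": 0, "wy": 0, "wz": 0}, {"x": 0.001, "y": 0.001, "z": 0.12, "wx": 0, "wy": 0, "wz": 0}, {"x": 0.001, "y": 0.001, "z": 0.17, "wx": 0, "wy": 0, "wz": 0}, {"x": 0.001, "y": 0.001, "z": 0.21, "wx": 0, "wy": 0, "wz": 0}, {"x": 0.001, "y": 0.001, "z": 0.24, "wx": 0, "wy": 0, "wz": 0}, {"x": 0.001, "y": 0.001, "z": 0.24, "wx": 0, "wy": 0, "wz": 0}, {"x": 0.001, "y": 0.001, "z": 0.24, "wx": 0, "wy": 0, "wz": 0}])

```text
t: 9.38
eef_pos: [0.5095, -0.1518, 0.1421]
tool_rot: [0.001, 0.992, -0.13, 0.002]
contact_force: [0.4, -0.8, -1.8]
gripper_width: 0.133
```

Emit:
jog_arm(plan=[{"x": 0, "y": 0, "z": 0.01, "wx": 0, "wy": 0, "wz": 0}, {"x": 0, "y": 0, "z": 0.02, "wx": 0, "wy": 0, "wz": 0}, {"x": 0, "y": 0, "z": 0.03, "wx": 0, "wy": 0, "wz": 0}, {"x": 0, "y": 0, "z": 0.03, "wx": 0, "wy": 0, "wz": 0}, {"x": 0, "y": 0, "z": 0.03, "wx": 0, "wy": 0, "wz": 0}])

```text
t: 9.8
eef_pos: [0.5096, -0.1519, 0.1361]
tool_rot: [0.001, 0.992, -0.13, 0.002]
contact_force: [0.6, -0.7, -1.9]
gripper_width: 0.131
```

No contact yet; on in small steps.

Emit:
jog_arm(plan=[{"x": 0, "y": 0, "z": 0.01, "wx": 0, "wy": 0, "wz": 0}, {"x": 0, "y": 0, "z": 0.02, "wx": 0, "wy": 0, "wz": 0}, {"x": 0, "y": 0, "z": 0.02, "wx": 0, "wy": 0, "wz": 0}, {"x": 0, "y": 0, "z": 0.02, "wx": 0, "wy": 0, "wz": 0}])

```text
t: 10.13
eef_pos: [0.5094, -0.1519, 0.1319]
tool_rot: [0.001, 0.992, -0.13, 0.002]
contact_force: [-1.6, -0.1, -1.7]
gripper_width: 0.133
```

Emit:
jog_arm(plan=[{"x": 0, "y": 0, "z": 0.01, "wx": 0, "wy": 0, "wz": 0}, {"x": 0, "y": 0, "z": 0.02, "wx": 0, "wy": 0, "wz": 0}, {"x": 0, "y": 0, "z": 0.02, "wx": 0, "wy": 0, "wz": 0}, {"x": 0, "y": 0, "z": 0.02, "wx": 0, "wy": 0, "wz": 0}])

```text
t: 10.47
eef_pos: [0.5094, -0.1519, 0.1277]
tool_rot: [0.001, 0.992, -0.13, 0.002]
contact_force: [-0.0, 0.4, -3.3]
gripper_width: 0.131
```

8 mm below the plate's top with no contact force: the legs are in the holes. Next are the catches, at a TCP height of about 0.119.

Emit:
jog_arm(plan=[{"x": 0, "y": 0, "z": 0.015, "wx": 0, "wy": 0, "wz": 0}, {"x": 0, "y": 0, "z": 0.03, "wx": 0, "wy": 0, "wz": 0}, {"x": 0, "y": 0, "z": 0.03, "wx": 0, "wy": 0, "wz": 0}, {"x": 0, "y": 0, "z": 0.03, "wx": 0, "wy": 0, "wz": 0}])

```text
t: 10.8
eef_pos: [0.5092, -0.1518, 0.1214]
tool_rot: [0.001, 0.992, -0.13, 0.001]
contact_force: [0.1, 0.3, -1.7]
gripper_width: 0.132
```

Emit:
jog_arm(plan=[{"x": 0, "y": 0, "z": 0.01, "wx": 0, "wy": 0, "wz": 0}, {"x": 0, "y": 0, "z": 0.02, "wx": 0, "wy": 0, "wz": 0}, {"x": 0, "y": 0, "z": 0.03, "wx": 0, "wy": 0, "wz": 0}, {"x": 0, "y": 0, "z": 0.03, "wx": 0, "wy": 0, "wz": 0}])

```text
t: 11.13
eef_pos: [0.5086, -0.1518, 0.1149]
tool_rot: [0.001, 0.992, -0.13, 0.001]
contact_force: [-2.1, 0.4, -4.0]
gripper_width: 0.139
```

Emit:
jog_arm(plan=[{"x": 0, "y": 0, "z": 0.01, "wx": 0, "wy": 0, "wz": 0}, {"x": 0, "y": 0, "z": 0.02, "wx": 0, "wy": 0, "wz": 0}, {"x": 0, "y": 0, "z": 0.02, "wx": 0, "wy": 0, "wz": 0}, {"x": 0, "y": 0, "z": 0.02, "wx": 0, "wy": 0, "wz": 0}])

```text
t: 11.47
eef_pos: [0.5085, -0.1517, 0.1104]
tool_rot: [0.001, 0.992, -0.13, 0.001]
contact_force: [-1.0, 1.5, -4.2]
gripper_width: 0.134
```

Emit:
jog_arm(plan=[{"x": 0, "y": 0, "z": 0.01, "wx": 0, "wy": 0, "wz": 0}, {"x": 0, "y": 0, "z": 0.02, "wx": 0, "wy": 0, "wz": 0}, {"x": 0, "y": 0, "z": 0.02, "wx": 0, "wy": 0, "wz": 0}, {"x": 0, "y": 0, "z": 0.02, "wx": 0, "wy": 0, "wz": 0}])

```text
t: 11.8
eef_pos: [0.5085, -0.1518, 0.1061]
tool_rot: [0.001, 0.992, -0.13, 0.001]
contact_force: [-0.4, 0.3, -4.1]
gripper_width: 0.136
```

Emit:
jog_arm(plan=[{"x": 0, "y": 0, "z": 0.01, "wx": 0, "wy": 0, "wz": 0}, {"x": 0, "y": 0, "z": 0.01, "wx": 0, "wy": 0, "wz": 0}, {"x": 0, "y": 0, "z": 0.01, "wx": 0, "wy": 0, "wz": 0}])

```text
t: 12.05
eef_pos: [0.5083, -0.1517, 0.1036]
tool_rot: [0.001, 0.992, -0.13, 0.001]
contact_force: [-0.4, 0.1, -5.7]
gripper_width: 0.136
```

Run:
```python
from h import *
np.set_printoptions(precision=4,suppress=True)
s,r=tool();print(s['t'],s['eef_pos'],s['contact_force'],s['gripper_width'])
w=save('wrist','w6.png');d=save('side','d6.png');a=save('scene','s6.png')
A=cv2.resize(w[120:400,180:380],(400,560));B=cv2.resize(d[100:240,270:390],(400,467));B=cv2.copyMakeBorder(B,0,93,0,0,0)
cv2.imwrite('pics/m6.png',np.hstack([A,B])[:,:,::-1])
```

```text
12.05 [ 0.5083 -0.1517  0.1036] [-0.3634  0.0771 -5.695 ] 0.13623179547167671
```

View pics/m6.png

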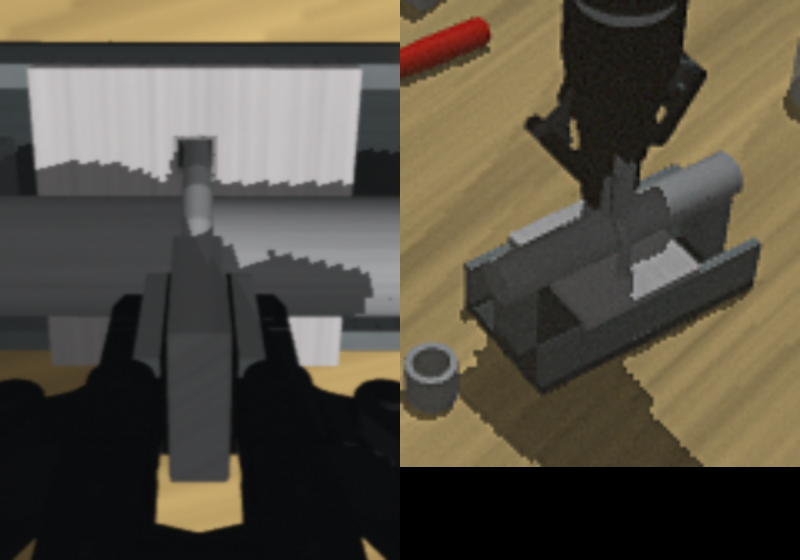

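The wrist view shows the +x leg inside its hole at crop (197,150), with the bend near the pipe. I'll push on gently until the bend seats.

Emit:
jog_arm(plan=[{"x": 0, "y": 0, "z": 0.008, "wx": 0, "wy": 0, "wz": 0}, {"x": 0, "y": 0, "z": 0.008, "wx": 0, "wy": 0, "wz": 0}, {"x": 0, "y": 0, "z": 0.008, "wx": 0, "wy": 0, "wz": 0}])

```text
t: 12.45
eef_pos: [0.5087, -0.1518, 0.1024]
tool_rot: [0.001, 0.992, -0.13, 0.001]
contact_force: [-1.1, 0.4, 1.7]
gripper_width: 0.135
```

Emit:
jog_arm(plan=[{"x": 0, "y": 0, "z": 0.008, "wx": 0, "wy": 0, "wz": 0}, {"x": 0, "y": 0, "z": 0.008, "wx": 0, "wy": 0, "wz": 0}, {"x": 0, "y": 0, "z": 0.008, "wx": 0, "wy": 0, "wz": 0}])

```text
t: 12.7
eef_pos: [0.5089, -0.1517, 0.1022]
tool_rot: [0.001, 0.992, -0.13, 0.001]
contact_force: [-6.1, 1.8, 13.0]
gripper_width: 0.135
```

Emit:
jog_arm(plan=[{"x": 0, "y": 0, "z": 0.01, "wx": 0, "wy": 0, "wz": 0}, {"x": 0, "y": 0, "z": 0.01, "wx": 0, "wy": 0, "wz": 0}, {"x": 0, "y": 0, "z": 0.01, "wx": 0, "wy": 0, "wz": 0}])

```text
t: 12.95
eef_pos: [0.509, -0.1517, 0.1021]
tool_rot: [0.001, 0.992, -0.13, 0.001]
contact_force: [-8.6, 2.0, 20.1]
gripper_width: 0.132
```

Seated: 20 N with no further travel at a TCP height of 0.102, as expected. Relax, release and retreat.

Emit:
jog_arm(plan=[{"x": 0, "y": 0, "z": -0.001, "wx": 0, "wy": 0, "wz": 0}, {"x": 0, "y": 0, "z": -0.001, "wx": 0, "wy": 0, "wz": 0}, {"x": 0, "y": 0, "z": -0.001, "wx": 0, "wy": 0, "wz": 0}])

```text
t: 13.2
eef_pos: [0.5088, -0.1515, 0.1024]
tool_rot: [0.001, 0.992, -0.13, 0.001]
contact_force: [-3.9, 1.4, 4.4]
gripper_width: 0.137
```

Emit:
jog_arm(plan=[{"x": 0, "y": 0, "z": 0, "wx": 0, "wy": 0, "wz": 0}, {"x": 0, "y": 0, "z": 0, "wx": 0, "wy": 0, "wz": 0}, {"x": 0, "y": 0, "z": 0, "wx": 0, "wy": 0, "wz": 0}, {"x": 0, "y": 0, "z": 0, "wx": 0, "wy": 0, "wz": 0}, {"x": 0, "y": 0, "z": 0, "wx": 0, "wy": 0, "wz": 0}, {"x": 0, "y": 0, "z": 0, "wx": 0, "wy": 0, "wz": 0}, {"x": 0, "y": 0, "z": 0, "wx": 0, "wy": 0, "wz": 0}], hand=0.2)

```text
t: 13.78
eef_pos: [0.5089, -0.1516, 0.1025]
tool_rot: [0.001, 0.992, -0.13, 0.001]
contact_force: [0.5, -0.7, -0.3]
gripper_width: 0.6
```

Emit:
jog_arm(plan=[{"x": 0, "y": 0, "z": -0.1, "wx": 0, "wy": 0, "wz": 0}, {"x": 0, "y": 0, "z": -0.2, "wx": 0, "wy": 0, "wz": 0}, {"x": 0, "y": 0, "z": -0.35, "wx": 0, "wy": 0, "wz": 0}, {"x": 0, "y": 0, "z": -0.5, "wx": 0, "wy": 0, "wz": 0}, {"x": 0, "y": 0, "z": -0.7, "wx": 0, "wy": 0, "wz": 0}, {"x": 0, "y": 0, "z": -0.8, "wx": 0, "wy": 0, "wz": 0}, {"x": -0.2, "y": 0, "z": -0.8, "wx": 0, "wy": 0, "wz": 0}, {"x": -0.2, "y": 0, "z": -0.8, "wx": 0, "wy": 0, "wz": 0}, {"x": -0.2, "y": 0, "z": -0.8, "wx": 0, "wy": 0, "wz": 0}])

```text
t: 14.53
eef_pos: [0.4682, -0.1407, 0.2624]
tool_rot: [0.002, 0.992, -0.13, 0.001]
contact_force: [1.0, -1.1, 0.7]
gripper_width: 0.599
```

Run:
```python
from h import *
np.set_printoptions(precision=4,suppress=True)
s,r=tool();print(s['t'],s['eef_pos'],s['contact_force'],s['gripper_width'])
C={};L={}
ims={}
for n in('scene','side','wrist'):
  ims[n]=save(n,n+'7.png');C[n]=cams.get_calibration(n);L[n]=[(np.round(d['location'],1).tolist(),round(d['confidence'],2)) for d in finder.place_of(n,'ubolt_lug')];print(n,L[n],'expected home lug',proj(C[n],np.array([.5095,-.152,.119])))
A=cv2.resize(ims['wrist'][:300,130:430],(400,400));B=cv2.resize(ims['scene'][130:350,160:380],(400,400))
cv2.imwrite('pics/m7.png',np.hstack([A,B])[:,:,::-1])
```

```text
14.5333 [ 0.4682 -0.1407  0.2624] [ 0.9531 -1.093   0.654 ] 0.599445803381792
scene [([247.7, 166.8], 0.66), ([393.7, 268.2], 0.6)] expected home lug [243.7676 168.2984]
side [([333.1, 158.6], 0.6), ([232.4, 309.1], 0.6), ([335.5, 186.5], 0.46)] expected home lug [331.9288 154.288 ]
wrist [([278.9, 148.9], 0.83)] expected home lug [278.7069 145.5874]
```

View pics/m7.png

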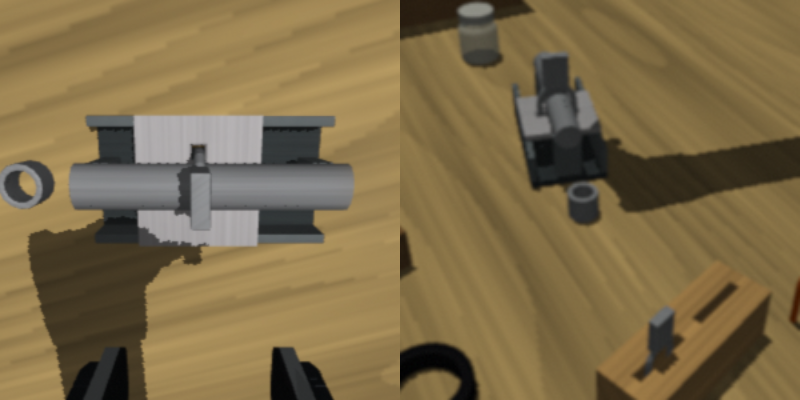

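The U-bolt sits upright across the pipe with its leg in the hole, the small one is still in the rack, and the gripper is clear.

```bash
python3 -c "
from h import *
print(bot.hand_in())"
```

```text
the job is handed in; nothing more can be done
None
```

I took the larger U-bolt from the rack by its lug, lowered it over the pipe with both legs through the plate's holes, and pushed it home. I then released it, backed the arm off and handed the job in at about 15 s.

- **Seating:** the bend stopped at the expected height, with the tool tip at 0.102 m and the lug at about 0.119 m. The push rose to about 20 N on the last step with no further travel. That was the highest reading I saw, well under the 40 N limit.
- **Holes:** the legs went straight in on the camera's estimate, with no sliding search needed. The last pictures show one leg in its hole; the other is hidden behind the pipe and was not seen directly.
- **Final pictures:** the U-bolt stands upright on the pipe, the gripper is clear, and the small U-bolt is still in its well. The network's lug positions were 3–5 pixels from where a fully home lug should appear in all three views.
- **What disagreed:** while the legs passed the catches, the vertical force read −4 to −6 N instead of the 5–12 N of resistance described. I could not explain this. The tool kept moving as commanded, and the force turned positive when the bend met the pipe.

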